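# Put the enamel bottles back in their own drip trays

### The job

The four bottles of touch-up enamel are standing in one another's drip trays: put each bottle into the tray of its own colour, standing flat on the tray's floor. Their undersides are wet with paint, so never stand a bottle on the bench itself; use the empty grey tray as the free spot and leave it empty at the end. Keep the bottles upright and set them down without dropping them.

Things in the scene. Friction and masses are not known exactly. Their poses are not given: they have to be found in the camera images.
- bottle_red_center (a point): centre (half-way up, on the axis) of the red enamel bottle: closed white plastic bottle with a red band round it and a red screw cap, 96 mm tall in all, upright; the cylindrical body is 56 mm across and 70 mm tall, the cap 37 mm across is the top 18 mm. The point is 48 mm above its underside; z is the bottle's axis, up. About 0.12 to 0.28 kg. It can be gripped round the body at this height or a little higher; 40 N of grip holds it and does not dent it.
- bottle_blue_center (a point): centre (half-way up, on the axis) of the blue enamel bottle: closed white plastic bottle with a blue band round it and a blue screw cap, 96 mm tall in all, upright; the cylindrical body is 56 mm across and 70 mm tall, the cap 37 mm across is the top 18 mm. The point is 48 mm above its underside; z is the bottle's axis, up. About 0.12 to 0.28 kg. It can be gripped round the body at this height or a little higher; 40 N of grip holds it and does not dent it.
- bottle_green_center (a point): centre (half-way up, on the axis) of the green enamel bottle: closed white plastic bottle with a green band round it and a green screw cap, 96 mm tall in all, upright; the cylindrical body is 56 mm across and 70 mm tall, the cap 37 mm across is the top 18 mm. The point is 48 mm above its underside; z is the bottle's axis, up. About 0.12 to 0.28 kg. It can be gripped round the body at this height or a little higher; 40 N of grip holds it and does not dent it.
- bottle_yellow_center (a point): centre (half-way up, on the axis) of the yellow enamel bottle: closed white plastic bottle with a yellow band round it and a yellow screw cap, 96 mm tall in all, upright; the cylindrical body is 56 mm across and 70 mm tall, the cap 37 mm across is the top 18 mm. The point is 48 mm above its underside; z is the bottle's axis, up. About 0.12 to 0.28 kg. It can be gripped round the body at this height or a little higher; 40 N of grip holds it and does not dent it.
- tray_red: red plastic drip tray (the place of the red-capped bottle), fixed to the bench: square, 96 mm outside, 90 mm inside, rim 15 mm high above the bench, walls 3 mm, floor 3 mm thick. Origin: centre of its underside, on the bench top; z up, x and y along its sides. A bottle standing in it has its centre 51 mm above this origin.
- tray_blue: blue plastic drip tray (the place of the blue-capped bottle), fixed to the bench: square, 96 mm outside, 90 mm inside, rim 15 mm high above the bench, walls 3 mm, floor 3 mm thick. Origin: centre of its underside, on the bench top; z up, x and y along its sides. A bottle standing in it has its centre 51 mm above this origin.
- tray_green: green plastic drip tray (the place of the green-capped bottle), fixed to the bench: square, 96 mm outside, 90 mm inside, rim 15 mm high above the bench, walls 3 mm, floor 3 mm thick. Origin: centre of its underside, on the bench top; z up, x and y along its sides. A bottle standing in it has its centre 51 mm above this origin.
- tray_yellow: yellow plastic drip tray (the place of the yellow-capped bottle), fixed to the bench: square, 96 mm outside, 90 mm inside, rim 15 mm high above the bench, walls 3 mm, floor 3 mm thick. Origin: centre of its underside, on the bench top; z up, x and y along its sides. A bottle standing in it has its centre 51 mm above this origin.
- tray_grey: grey plastic drip tray (the spare, empty at the start: the free spot), fixed to the bench: square, 96 mm outside, 90 mm inside, rim 15 mm high above the bench, walls 3 mm, floor 3 mm thick. Origin: centre of its underside, on the bench top; z up, x and y along its sides. A bottle standing in it has its centre 51 mm above this origin.
Mind the look-alikes: they are no part of the job. There is more than one size of the tray_yellow; the job needs the larger. What is shaped like the part that bears bottle_green_center but pink is not meant.

How it is judged:
By the outcome, as a careful person would: the job done as asked, in the order asked, and still so for the second after the job is handed in, with the robot touching nothing.
It also fails if it takes over 128 s, if anything falls off the work surface, if the arm or the gripper's body presses on something with over 40 N, if the wrist force passes 120 N, or if a joint passes its speed limit or range.

### The arm

A 7-joint arm with a two-finger parallel gripper is mounted at the origin on the work surface. World frame = base frame: x ahead of the robot, y to its left, z up, the work surface at z = 0. Lengths are in m, angles in rad, forces in N, time in s.
With the tool pointing down it reaches from about 0.35 to 0.9 m from the base axis. Payload 8.1 kg.
Tool frame: the origin (TCP) lies midway between the tips of the shut fingers; the grasp point (between the pads) lies 19 mm behind it; z points along the fingers, y is the direction in which the jaws open and shut (so a half turn about z gives the same grasp; the last joint's range is limited). The gripper opens to 92 mm and grips with 3 to 60 N. Pads are 19 mm wide; open, the fingers measure 130 mm over their backs; the gripper's body (75 mm by 190 mm) begins 47 mm behind the grasp point.
Start: joints at [-1.405, 0.434, 0.025, 1.573, -0.012, 1.134, -0.075], TCP at [0.166, 0.603, 0.198] pointing down, gripper open.
Joint ranges: [-2.62, 2.62], [-0.44, 2.09], [-1.27, 1.32], [0.08, 2.57], [-1.32, 4.46], [0.12, 2], [-2.74, 2.74]. Speed limits (rad/s): [2.22, 2.22, 3.01, 3.01, 3.14, 3.14, 3.14].

### API

Orientations are given as a rotation vector (axis times angle).
In Python, from cell import monitor, get_image, get_calibration, workorder, look_for, masks_of gives the robot as it stands.
- The arm moves only by the shell command python3 -m crank 'ROWS' [FORCE]. ROWS is JSON, a list of rows, each a list of 3 entries, a list of its own where there are three numbers: the shift along the tool's x, y, z in cm, then the turn about the tool's z in degrees, then the closure in counts, from 0 (fully open) to 255 (shut). A call has 1 to 5 rows; each row shifts and turns the commanded pose from where the row before left it, along the tool's axes as they then stand; what a row does not reach is not made up. A row lasts 1/10 s, in which the tool goes at most 50 mm and 8.59 degrees, less where a joint would pass 70% of its speed; a pose out of reach is approached as far as the arm can. A call with a gripper value outside its range is refused whole. The fingers move at their own pace and stop on an object; FORCE is the grip in N (left out, the last holds). Time passes only in rows, so rows that do not move let the fingers close. It gives the time, the measured TCP pose, the force and the opening at its end, in the units of the state.
- monitor.observe(): the state, without advancing time (a new reading comes with each control period).
- get_image(name): name is "scene" or "top" or "wrist"; returns (picture, depth): 400x640x3 uint8, red, green, blue; 400x640 float32, m along the optical axis (not along the pixel's ray), 0 where there is no reading.
- get_calibration(name): a dict with "fx", "fy", "cx", "cy" (pixels), "D" ([k1, k2, p1, p2, k3] as OpenCV has them; the pictures are not rectified), "R" (3x3) and "t" (3): a world point X has camera coordinates R X + t. Camera axes: x right, y down, z forward; pixel columns grow to the right and rows downward; lengths in m; the calibration is good to about 2 mm. A picture is of the moment at which its call begins: read the wrist's pose just before it. get_calibration takes no time and is no camera call; for the wrist camera it gives the pose at the moment of the call.
- workorder.sign_off(): hands the job in, once; it reports no verdict.
Trained networks look in the newest picture that a camera, given by its name, has taken for a name from the list of things; names that differ only in an ending like _2 or _b are one class to them, and where a whole thing is asked for, a point or a joint stands for the part that bears it (a point fixed in the world has none). Each returns a list of dicts, best first, with "score" (0 to 1); they miss things now and then, are a little off and sometimes report something else, mostly with a low value. They report only what shows in the picture. A call takes as long as a camera call. They do not tell look-alikes from the thing itself.
- look_for(label, camera): "location" ([x, y, z] in m, in world coordinates, good to about 4 mm: the middle of the surface that is visible of it).
- masks_of(label, camera): "region" (400x640 bool, what is visible of it).
The state is a dict: "clock": time; "joints": joint angles; "dq": joint speeds; "joint_efforts": joint torques, N m; "position": TCP position; "ee_rot": TCP orientation; "force": force on the tool from outside, world axes, zero at the start; "ft_torque": the same for the moment, N m; "width": opening from 0.0 (shut) to 1.0 (fully open).
Only numpy, scipy, OpenCV 4.12 (cv2) and the standard library are available. Lean on these libraries where they do the work, as an engineer would, in place of code of your own. Each camera call takes 0.05 s, during which the arm holds its last target.

## Working session

There is one attempt and no reset: what is moved stays moved. The work goes in short steps, Python scripts to look and compute and a shell command to move; the robot and the scene stay as the last step left them, time stands still between calls to the robot, and variables do not carry over. Pictures are saved under pics/ and viewed, and the job is handed in when it is done.

```bash
ls; mkdir -p pics; python3 - <<'E'
from cell import monitor,get_image,get_calibration
import cv2,numpy as np
s=monitor.observe();print({k:np.round(v,3).tolist() for k,v in s.items()})
for n in("top","scene"):
    im,d=get_image(n);cv2.imwrite(f"pics/{n}0.png",im[:,:,::-1]);np.save(f"pics/{n}d.npy",d)
    c=get_calibration(n);print(n,{k:np.round(v,3).tolist() for k,v in c.items()})
E
```

```text
pics
{'clock': 0.0, 'joints': [-1.405, 0.435, 0.025, 1.574, -0.012, 1.134, -0.075], 'dq': [-0.001, -0.001, -0.001, -0.002, -0.001, 0.001, -0.0], 'joint_efforts': [0.0, -66.784, 0.985, -31.446, -0.06, 0.043, 0.0], 'position': [0.166, 0.602, 0.197], 'ee_rot': [-0.421, -3.113, 0.002], 'force': [-0.2, 0.447, -0.015], 'ft_torque': [-0.021, -0.0, 0.002], 'width': 1.002}
top {'fx': 406.143, 'fy': 406.143, 'cx': 330.229, 'cy': 194.953, 'D': [-0.027, 0.0, 0.0, 0.0, 0.0], 'R': [[0.016, -0.999, -0.031], [-0.995, -0.013, -0.097], [0.096, 0.032, -0.995]], 't': [0.007, 0.622, 1.014]}
scene {'fx': 480.409, 'fy': 480.409, 'cx': 321.15, 'cy': 194.889, 'D': [0.025, 0.0, 0.0, 0.0, 0.0], 'R': [[0.599, 0.801, -0.001], [0.653, -0.489, -0.578], [-0.463, 0.345, -0.816]], 't': [-0.348, -0.339, 1.571]}
```

View pics/top0.png

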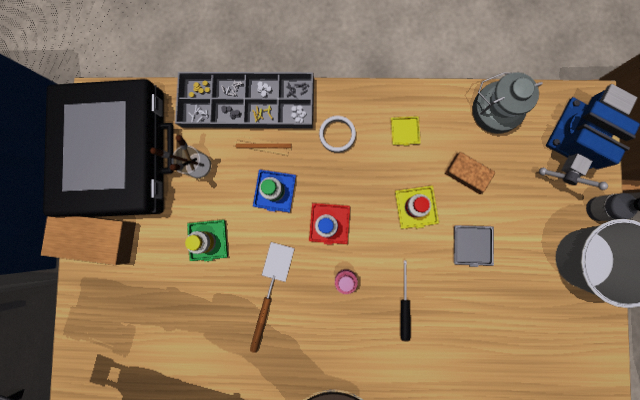

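View pics/scene0.png

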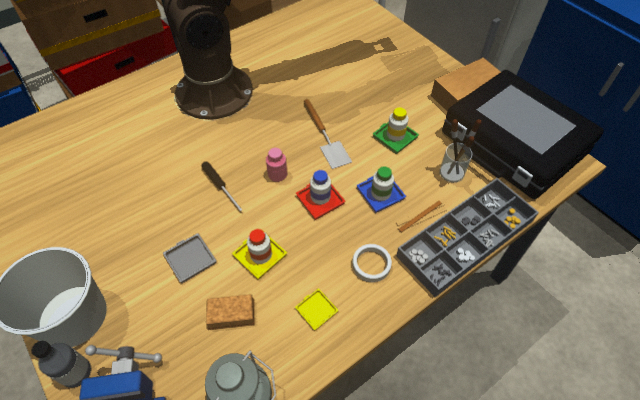

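The top picture shows that each bottle is in the wrong tray:
- The yellow cap (195,242) is in the green tray.
- The green cap (270,187) is in the blue tray.
- The blue cap (326,226) is in the red tray.
- The red cap (419,205) is in the large yellow tray (416,207).

The grey tray (474,245) is empty. The look-alikes are the small yellow tray (405,131) and the pink bottle (346,282). Next I'll measure.

```bash
cat > h.py <<'E'
from cell import monitor,get_image,get_calibration,look_for,masks_of
import cv2,numpy as np
def cloud(d,c):
    K=np.array([[c['fx'],0,c['cx']],[0,c['fy'],c['cy']],[0,0,1]])
    v,u=np.mgrid[0:400,0:640]
    p=cv2.undistortPoints(np.stack([u,v],-1).reshape(-1,1,2).astype(float),K,np.array(c['D'],float)).reshape(400,640,2)
    P=np.dstack([p*d[...,None],d])
    return (P-np.array(c['t']))@np.array(c['R'])
def circ(xy):
    (x,y),r=cv2.minEnclosingCircle(xy.astype(np.float32));return x,y,r
E
python3 - <<'E'
from h import *
cl={}
for n in("top","scene"):
    im,d=get_image(n);c=get_calibration(n);W=cloud(d,c);cl[n]=(im,d,W)
    np.savez(f"pics/{n}.npz",im=im,d=d,W=W)
    ok=d>0
    z=W[...,2]
    print(n,"bench z",np.median(z[ok&(abs(z)<.02)]))
    for col in("red","blue","green","yellow","grey"):
        for lab in([f"tray_{col}"]+([f"bottle_{col}_center"] if col!="grey" else [])):
            for m in masks_of(lab,n)[:3]:
                g=m['region']; 
                v,u=np.nonzero(g); P=W[g&ok]
                if len(P)==0: continue
                zt=np.percentile(P[:,2],97)
                T=P[P[:,2]>zt-.006]
                r=cv2.minAreaRect(P[:,:2].astype(np.float32))
                print(n,lab,round(m['score'],2),"px",u.mean().round(),v.mean().round(),"zt %.3f"%zt,"topmean",T.mean(0).round(3),"rect",np.round(r[0],3),np.round(r[1],3),round(r[2],1))
E
```

```text
top bench z 0.0002260234065085961
top tray_red 0.95 px 331.0 222.0 zt 0.017 topmean [0.546 0.02  0.016] rect [0.551 0.018] [0.1 0.1] 87.9
top bottle_red_center 0.79 px 418.0 205.0 zt 0.102 topmean [ 0.598 -0.205  0.099] rect [ 0.604 -0.206] [0.054 0.067] 67.2
top tray_blue 0.73 px 275.0 191.0 zt 0.064 topmean [0.645 0.175 0.072] rect [0.635 0.167] [0.106 0.11 ] 82.0
top bottle_blue_center 0.97 px 326.0 225.0 zt 0.101 topmean [0.544 0.024 0.099] rect [0.544 0.024] [0.054 0.054] 0.9
top tray_green 0.59 px 210.0 239.0 zt 0.017 topmean [0.502 0.332 0.015] rect [0.502 0.338] [0.107 0.101] 6.7
top bottle_green_center 0.68 px 346.0 281.0 zt 0.099 topmean [ 0.407 -0.027  0.096] rect [ 0.405 -0.026] [0.059 0.061] 19.4
top bottle_green_center 0.67 px 272.0 189.0 zt 0.101 topmean [0.635 0.164 0.099] rect [0.637 0.173] [0.073 0.059] 77.7
top bottle_green_center 0.25 px 416.0 207.0 zt 0.018 topmean [ 0.597 -0.209  0.016] rect [ 0.597 -0.21 ] [0.106 0.104] 8.4
top tray_yellow 0.97 px 417.0 208.0 zt 0.018 topmean [ 0.595 -0.214  0.018] rect [ 0.597 -0.212] [0.106 0.102] 9.8
top tray_yellow 0.72 px 
[... 1420 characters left out ...]
center 0.74 px 260.0 258.0 zt 0.016 topmean [ 0.609 -0.213  0.014] rect [ 0.594 -0.204] [0.107 0.105] 9.2
scene bottle_green_center 0.71 px 276.0 164.0 zt 0.097 topmean [ 0.408 -0.026  0.095] rect [ 0.374 -0.009] [0.058 0.132] 65.4
scene tray_yellow 0.81 px 316.0 308.0 zt 0.011 topmean [ 0.797 -0.177  0.009] rect [ 0.797 -0.176] [0.082 0.079] 3.4
scene tray_yellow 0.65 px 259.0 258.0 zt 0.016 topmean [ 0.61  -0.214  0.014] rect [ 0.597 -0.205] [0.103 0.1  ] 8.5
scene tray_yellow 0.24 px 320.0 202.0 zt 0.016 topmean [0.563 0.006 0.014] rect [0.545 0.02 ] [0.099 0.113] 86.2
scene bottle_yellow_center 0.72 px 397.0 124.0 zt 0.099 topmean [0.499 0.343 0.098] rect [0.475 0.37 ] [0.059 0.127] 41.1
```

```bash
python3 - <<'E'
import cv2
im=cv2.imread("pics/top0.png")
a=cv2.resize(im[100:300,180:500],(800,500),interpolation=cv2.INTER_CUBIC)
cv2.imwrite("pics/crop0.png",a)
E
```

```text
(no output)
```

View pics/crop0.png

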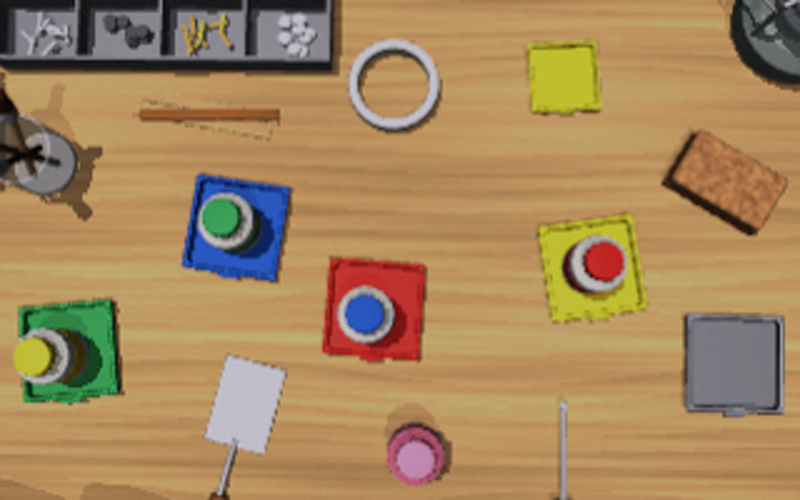

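All four bottles and five trays are located. The real green bottle is the one with the green cap at (270,187), since the one at (346,282) is pink. The yellow tray to use is the 10 cm one at (416,207), as the one at (405,131) is only about 7.7 cm. Next I'll check obstacle heights and refine the tray centres.

```bash
python3 - <<'E'
import numpy as np,cv2
W=np.load("pics/top.npz")['W'];d=np.load("pics/top.npz")['d'];W2=np.load("pics/scene.npz")['W'];d2=np.load("pics/scene.npz")['d']
P=np.vstack([W[d>0],W2[d2>0]])
P=P[(P[:,0]>.25)&(P[:,0]<.95)&(abs(P[:,1])<.75)]
xs=np.arange(.30,.92,.05);ys=np.arange(.55,-.56,-.05)
print("y:    "," ".join("%4d"%round(y*100) for y in ys))
for x in xs[::-1]:
    r=[]
    for y in ys:
        m=(abs(P[:,0]-x)<.025)&(abs(P[:,1]-y)<.025)
        r.append("%4d"%round(1000*np.percentile(P[m,2],99)) if m.sum()>3 else "  --")
    print("x%.2f "%x," ".join(r))
for n,c in dict(red=(.5475,.0185),blue=(.633,.166),green=(.5005,.3385),yellow=(.597,-.209),grey=(.499,-.353)).items():
    m=(abs(P[:,0]-c[0])<.06)&(abs(P[:,1]-c[1])<.06)&(P[:,2]>.009)&(P[:,2]<.018)
    q=P[m]; q=q[np.hypot(*(q[:,:2]-c).T)>.040]
    r=cv2.minAreaRect(q[:,:2].astype(np.float32));print(n,len(q),np.round(r[0],4),np.round(r[1],3),r[2])
E
```

```text
y:       55   50   45   40   35   30   25   20   15   10    5    0   -5  -10  -15  -20  -25  -30  -35  -40  -45  -50  -55
x0.90   109  108   66   46   40   38   41   38   40   39   46    3    4    4    4    4    4    4   89  173  175  143    5
x0.85   110  109   98   46   41   40   41   40   41   40   46   26    4    3   11   13    4    4  143  177  176   50    5
x0.80   111  109  104   47   47   46   46   47   46   47   45   25   27    4   13   13    4    4   46  151  149    4  152
x0.75   111  110  105   90  191    5    9    9    9    5   27   27   26    4   12   12    3   37   36    4    4    4  151
x0.70   111  110  106  192  175    4    4   17   17   15    5    4    4    4    4    4    4   39   40   38    4   44  103
x0.65   111  110  107   89  192    4    5  101  102   17    5    4    4    5   17   50   17   37   39   38    5    4  103
x0.60   110  109  107    5    5    5    4   97  100   17   17   18   16    4   17  102   76    5    4    4    4    4    4
x0.55   106  107  101   17   21   18    4    5    4    5  101  102   17    4   17   74   17   17   17   17    5    4  160
x0
[... 195 characters left out ...]
4   10   17    5   17   17   17    4    5  161
x0.40     4    4    5    4    4    4    4    5   14    5    5   99   99    5   12   18    4    4    4    4    4    4  161
x0.35     4    5    4    4    4    4    5   21   19    5    4    4    5    5   25   28    4    4    5    4    4    4    4
x0.30     4    4    4    5    5    5    5   22    5    4    5    4    4    4   27   28    4    4    4    5    4    5    4
red 502 [0.5493 0.0191] [0.103 0.105] 86.05638885498047
blue 499 [0.6325 0.1657] [0.102 0.107] 82.47098541259766
green 449 [0.4989 0.3384] [0.108 0.103] 6.74105978012085
yellow 555 [ 0.5956 -0.2071] [0.105 0.104] 9.159873962402344
grey 641 [ 0.4988 -0.3535] [0.102 0.108] 89.340087890625
```

```bash
python3 -m crank '[[[0,0,0],8.3,0],[[0,0,0],8.3,0],[[0,0,0],8.3,0],[[0,0,0],8.3,0],[[0,0,0],8.3,0]]' 40; python3 -m crank '[[[0,0,0],8.3,0],[[0,0,0],8.3,0],[[0,0,0],8.3,0],[[0,0,0],8.2,0]]'
cat > st.py <<'E'
from cell import monitor
import numpy as np,sys
from scipy.spatial.transform import Rotation as R
s=monitor.observe();M=R.from_rotvec(s['ee_rot']).as_matrix();p=np.array(s['position'])
print('t %.1f'%s['clock'],'pos',p.round(4),'w %.3f'%s['width'],'F',np.round(s['force'],1),'j',np.round(s['joints'],2))
print('x',M[:,0].round(3),'y',M[:,1].round(3))
if len(sys.argv)>3: print('go cm (tool):',(M.T@(np.array(list(map(float,sys.argv[1:4])))-p)*100).round(2))
E
python3 st.py .5985 -.204 .198
```

```text
clock: 1.6
position: [0.166, 0.6026, 0.198]
ee_rot: [-1.505, -2.758, -0.0]
force: [0.3, 0.0, 0.4]
width: 1.004
clock: 2.0
position: [0.1659, 0.6026, 0.198]
ee_rot: [-2.228, -2.215, -0.0]
force: [0.2, -0.9, -0.0]
width: 1.001
t 2.0 pos [0.1659 0.6026 0.198 ] w 1.001 F [ 0.2 -0.9 -0. ] j [-1.61  0.44  0.32  1.59 -0.15  1.13 -1.26]
x [0.006 1.    0.   ] y [ 1.    -0.006 -0.   ]
go cm (tool): [-8.040e+01  4.373e+01 -1.000e-02]
```

```bash
R='x'; python3 -m crank '[[[-4,2.2,0],0,0],[[-4,2.2,0],0,0],[[-4,2.2,0],0,0],[[-4,2.2,0],0,0],[[-4,2.2,0],0,0]]'; python3 -m crank '[[[-4,2.2,0],0,0],[[-4,2.2,0],0,0],[[-4,2.2,0],0,0],[[-4,2.2,0],0,0],[[-4,2.2,0],0,0]]';python3 -m crank '[[[-4,2.2,0],0,0],[[-4,2.2,0],0,0],[[-4,2.2,0],0,0],[[-4,2.2,0],0,0],[[-4,2.2,0],0,0]]'; python3 st.py .5985 -.204 .165
```

```text
clock: 2.5
position: [0.2766, 0.401, 0.1981]
ee_rot: [-2.221, -2.221, -0.001]
force: [0.4, 1.1, 0.1]
width: 1.0
clock: 3.0
position: [0.3866, 0.201, 0.1983]
ee_rot: [-2.221, -2.221, -0.002]
force: [1.1, 0.3, 0.2]
width: 0.999
clock: 3.5
position: [0.4967, 0.001, 0.1983]
ee_rot: [2.221, 2.222, 0.002]
force: [-0.0, 0.9, 0.3]
width: 0.999
t 3.5 pos [0.4967 0.001  0.1983] w 0.999 F [-0.   0.9  0.3] j [-0.68  0.25  0.71  1.92 -0.19  1.04  0.11]
x [-0.     1.     0.001] y [1.    0.    0.001]
go cm (tool): [-20.5   10.17   3.32]
```

```bash
python3 -m crank '[[[-4,2,0],0,0],[[-4,2,0],0,0],[[-4,2,0],0,0],[[-4,2,0],0,0],[[-4.5,2.2,0],0,0]]'; python3 st.py .5985 -.204 .165; python3 - <<'E'
from h import *
c=get_calibration("wrist");im,d=get_image("wrist");W=cloud(d,c);cv2.imwrite("pics/w1.png",im[:,:,::-1])
m=(d>0)&(abs(W[...,2]-.099)<.006)&(np.hypot(W[...,0]-.5985,W[...,1]+.204)<.04)
print(m.sum(), W[m].mean(0), circ(W[m][:,:2]))
v,u=np.nonzero(m);print(u.mean(),v.mean())
E
```

```text
clock: 4.0
position: [0.5988, -0.2031, 0.1978]
ee_rot: [-2.219, -2.223, -0.001]
force: [-0.1, 1.0, -0.1]
width: 0.999
t 4.0 pos [ 0.5988 -0.2031  0.1978] w 0.999 F [-0.1  1.  -0.1] j [-0.21  0.51  0.7   1.59 -0.35  1.17  0.57]
x [-0.002  1.     0.001] y [1.    0.002 0.   ]
go cm (tool): [-0.09 -0.03  3.28]
1153 [ 0.59748271 -0.20138967  0.09931191] (0.5976033210754395, -0.20261536538600922, 0.01958688162267208)
322.08933217692976 196.35472679965306
```

View pics/w1.png

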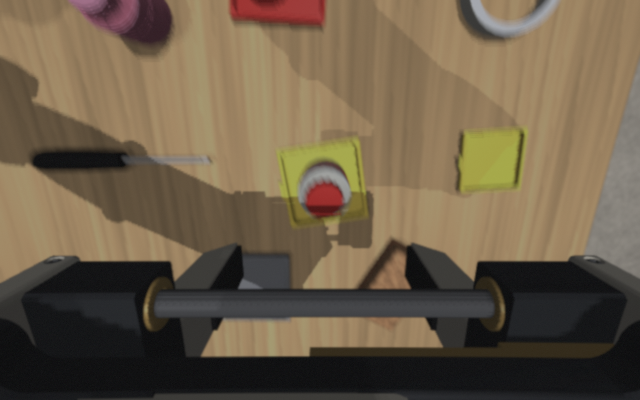

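The wrist view shows the red cap at (322,196), centred between the jaws (at x 225 and 425) in the large yellow tray. I'm descending.

```bash
python3 -m crank '[[[0,0,3],0,0],[[0,0,3],0,0],[[0,0,3],0,0],[[0,0,3],0,0]]'; python3 -m crank '[[[0,0,1.5],0,0],[[0,0,1.5],0,0],[[0,0,1],0,0],[[0,0,0],0,0]]'; python3 st.py .598 -.203 .038
```

```text
clock: 4.45
position: [0.598, -0.2023, 0.0768]
ee_rot: [2.221, 2.221, 0.0]
force: [0.8, 0.2, -0.5]
width: 1.003
clock: 4.85
position: [0.5976, -0.2022, 0.0372]
ee_rot: [-2.221, -2.221, 0.001]
force: [0.1, 0.2, -0.7]
width: 0.997
t 4.8 pos [ 0.5976 -0.2022  0.0372] w 0.997 F [ 0.1  0.2 -0.7] j [-0.15  0.67  0.6   1.76 -0.48  0.86  0.67]
x [0. 1. 0.] y [ 1.    -0.    -0.001]
go cm (tool): [-0.08  0.04 -0.08]
```

```bash
python3 -m crank '[[[0,0,0],0,255],[[0,0,0],0,255],[[0,0,0],0,255],[[0,0,0],0,255],[[0,0,0],0,255]]' 40;  python3 -m crank '[[[0,0,0],0,255],[[0,0,0],0,255],[[0,0,-0.5],0,255],[[0,0,-1],0,255],[[0,0,-1],0,255]]' 40; python3 st.py .4988 -.3535 .160
```

```text
clock: 5.35
position: [0.5981, -0.2024, 0.0382]
ee_rot: [2.221, 2.221, 0.001]
force: [-1.6, 0.2, 1.3]
width: 0.615
clock: 5.85
position: [0.5978, -0.2024, 0.0636]
ee_rot: [-2.222, -2.221, 0.0]
force: [-0.2, 0.1, -1.8]
width: 0.594
t 5.8 pos [ 0.5978 -0.2024  0.0636] w 0.594 F [-0.2  0.1 -1.8] j [-0.16  0.64  0.62  1.74 -0.46  0.91  0.65]
x [ 0.  1. -0.] y [ 1. -0. -0.]
go cm (tool): [-15.11  -9.9   -9.63]
```

```bash
python3 -m crank '[[[0,0,-2],0,255],[[-1.5,-1,-2],0,255],[[-3,-2,0],0,255],[[-3,-2,0],0,255],[[-3,-2,0],0,255]]'; python3 -m crank '[[[-3,-2,0],0,255],[[-1.6,-0.9,0],0,255],[[0,0,0],0,255]]'; python3 st.py .4988 -.3535 .038
```

```text
clock: 6.35
position: [0.5274, -0.3084, 0.1041]
ee_rot: [2.22, 2.221, 0.001]
force: [-0.2, -0.7, -0.5]
width: 0.592
clock: 6.65
position: [0.4964, -0.3573, 0.1043]
ee_rot: [2.227, 2.214, -0.002]
force: [0.9, 0.7, -1.3]
width: 0.594
t 6.7 pos [ 0.4964 -0.3573  0.1043] w 0.594 F [ 0.9  0.7 -1.3] j [ 0.1   0.56  0.65  1.76 -0.41  0.96  0.91]
x [ 0.006  1.    -0.002] y [ 1.    -0.006  0.   ]
go cm (tool): [0.4  0.24 6.63]
```

```bash
python3 -m crank '[[[0.2,0.2,2],0,255],[[0,0,2],0,255],[[0,0,1.2],0,255],[[0,0,0.6],0,255],[[0,0,0.4],0,255]]'; python3 -m crank '[[[0,0,0.2],0,255],[[0,0,0],0,255]]'; python3 st.py .4988 -.3535 .038
```

```text
clock: 7.15
position: [0.5012, -0.3512, 0.0409]
ee_rot: [2.221, 2.222, 0.0]
force: [-0.5, 0.2, -1.4]
width: 0.595
clock: 7.35
position: [0.5011, -0.3515, 0.0392]
ee_rot: [2.221, 2.221, 0.0]
force: [0.3, -0.0, -1.6]
width: 0.593
t 7.3 pos [ 0.5011 -0.3515  0.0392] w 0.593 F [ 0.3 -0.  -1.6] j [ 0.13  0.64  0.6   1.81 -0.47  0.84  0.96]
x [ 0.  1. -0.] y [ 1. -0.  0.]
go cm (tool): [-0.2  -0.23  0.12]
```

```bash
python3 -m crank '[[[0,0,0.05],0,255],[[0,0,0.0],0,255]]';python3 -m crank '[[[0,0,0.05],0,255],[[0,0,0.0],0,255]]';python3 -m crank '[[[0,0,0.05],0,255],[[0,0,0.0],0,255]]'
```

```text
clock: 7.55
position: [0.5011, -0.3515, 0.0388]
ee_rot: [2.221, 2.221, 0.0]
force: [0.3, -0.2, -1.2]
width: 0.592
clock: 7.75
position: [0.501, -0.3516, 0.0382]
ee_rot: [2.221, 2.221, 0.0]
force: [-0.1, 0.3, 0.3]
width: 0.597
clock: 7.95
position: [0.501, -0.3517, 0.0381]
ee_rot: [2.221, 2.221, 0.001]
force: [-1.6, 1.7, 7.2]
width: 0.593
```

```bash
python3 -m crank '[[[0,0,0],0,0],[[0,0,0],0,0],[[0,0,0],0,0],[[0,0,-0.5],0,0],[[0,0,-1],0,0]]'; python3 -m crank '[[[0,0,-3],0,0],[[0,0,-4],0,0],[[0,0,-4],0,0],[[0,0,-1],0,0],[[2,0,0],0,0]]'; python3 st.py .4985 .3435 .16;  python3 - <<'E'
from h import *
for n in("top","scene"):
    im,d=get_image(n);W=cloud(d,get_calibration(n));cv2.imwrite(f"pics/{n}1.png",im[:,:,::-1])
    m=(d>0)&(abs(W[...,2]-.099)<.004)&(np.hypot(W[...,0]-.5,W[...,1]+.353)<.04)
    if m.sum(): print(n,m.sum(),W[m].mean(0),circ(W[m][:,:2]))
E
```

```text
clock: 8.45
position: [0.5004, -0.3511, 0.0523]
ee_rot: [-2.221, -2.22, 0.001]
force: [0.5, -0.8, 0.2]
width: 0.97
clock: 8.95
position: [0.5012, -0.3349, 0.1757]
ee_rot: [2.221, 2.213, 0.0]
force: [0.7, 0.4, 0.0]
width: 1.0
t 8.9 pos [ 0.5012 -0.3349  0.1757] w 1.000 F [0.7 0.4 0. ] j [ 0.02  0.47  0.71  1.71 -0.34  1.08  0.83]
x [ 0.004  1.    -0.004] y [ 1.    -0.004  0.004]
go cm (tool): [67.85 -0.52  1.29]
top 195 [ 0.50020193 -0.35278398  0.09910378] (0.5007324814796448, -0.3533242642879486, 0.019194182008504868)
scene 163 [ 0.50085867 -0.35366026  0.09785082] (0.5003215074539185, -0.3539830446243286, 0.01981291174888611)
```

View pics/scene1.png

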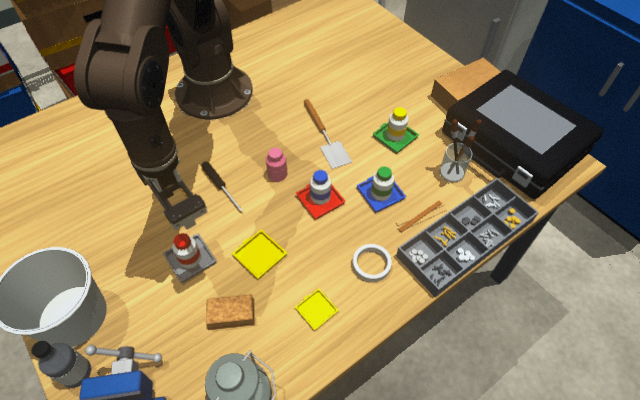

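The scene view shows the red bottle upright in the grey tray at (185,252) and the yellow tray (260,254) empty. Next is the yellow bottle.

```bash
python3 -m crank '[[[4,0,0],0,0],[[4.5,0,0],0,0],[[4.5,0,0],0,0],[[4.5,0,0],0,0],[[4.5,0,0],0,0]]'; python3 -m crank '[[[4.5,0,0],0,0],[[4.5,0,0],0,0],[[4.5,0,0],0,0],[[4.5,0,0],0,0],[[4.5,0,0],0,0]]';python3 -m crank '[[[4.5,0,0],0,0],[[4.5,0,0],0,0],[[4.5,0,0],0,0],[[4,0,0],0,0],[[4,0,0],0,0]]'; python3 -m crank '[[[1,0,0],0,0],[[0,0,0],0,0]]';python3 st.py .4985 .3435 .038
```

```text
clock: 9.55
position: [0.5005, -0.1101, 0.1723]
ee_rot: [-2.222, -2.221, 0.0]
force: [1.1, -0.2, -0.1]
width: 1.002
clock: 10.05
position: [0.5008, 0.115, 0.1725]
ee_rot: [2.222, 2.221, -0.0]
force: [0.9, -0.2, 0.2]
width: 0.997
clock: 10.55
position: [0.5009, 0.33, 0.1722]
ee_rot: [2.221, 2.221, -0.001]
force: [0.4, 0.2, -0.8]
width: 0.998
clock: 10.75
position: [0.5005, 0.3402, 0.1717]
ee_rot: [2.218, 2.225, -0.002]
force: [0.8, -0.0, -1.1]
width: 1.001
t 10.8 pos [0.5005 0.3402 0.1717] w 1.001 F [ 0.8 -0.  -1.1] j [-1.09  0.46  0.58  1.69 -0.28  1.07 -0.41]
x [-0.003  1.    -0.001] y [ 1.     0.003 -0.001]
go cm (tool): [ 0.34 -0.19 13.37]
```

```bash
python3 -m crank '[[[0.3,-0.2,3],0,0],[[0,0,3],0,0],[[0,0,3],0,0],[[0,0,2],0,0],[[0,0,1.5],0,0]]'; python3 -m crank '[[[0,0,0.8],0,0],[[0,0,0],0,0]]'; python3 st.py .4985 .3435 .038
```

```text
clock: 11.25
position: [0.4991, 0.3388, 0.0462]
ee_rot: [2.224, 2.218, -0.003]
force: [-0.1, -1.2, -0.4]
width: 0.997
clock: 11.45
position: [0.499, 0.3405, 0.0389]
ee_rot: [2.223, 2.22, -0.002]
force: [0.1, 0.4, 0.2]
width: 1.001
t 11.4 pos [0.499  0.3405 0.0389] w 1.001 F [0.1 0.4 0.2] j [-1.03  0.61  0.5   1.82 -0.39  0.81 -0.33]
x [ 0.001  1.    -0.001] y [ 1.    -0.001 -0.001]
go cm (tool): [ 0.3  -0.05  0.09]
```

```bash
python3 -m crank '[[[0.25,0,0.05],0,0],[[0,0,0],0,255],[[0,0,0],0,255],[[0,0,0],0,255],[[0,0,0],0,255]]' 40; python3 -m crank '[[[0,0,0],0,255],[[0,0,0],0,255],[[0,0,0],0,255]]'; python3 st.py .4985 .3435 .038;  python3 -m crank '[[[0,0,-0.5],0,255],[[0,0,-1],0,255],[[0,0,-2],0,255],[[0,0,-3],0,255],[[0,0,-4],0,255]]' ; python3 st.py .5956 -.2075 .172
```

```text
clock: 11.95
position: [0.4991, 0.3442, 0.0392]
ee_rot: [2.221, 2.221, 0.001]
force: [0.6, -0.3, -0.6]
width: 0.703
clock: 12.25
position: [0.4987, 0.3442, 0.039]
ee_rot: [-2.221, -2.221, 0.0]
force: [-1.9, 0.3, 2.6]
width: 0.593
t 12.2 pos [0.4987 0.3442 0.039 ] w 0.593 F [-1.9  0.3  2.6] j [-1.03  0.61  0.5   1.82 -0.39  0.81 -0.33]
x [-0.  1.  0.] y [ 1.  0. -0.]
go cm (tool): [-0.07 -0.02  0.1 ]
clock: 12.75
position: [0.4981, 0.3433, 0.1444]
ee_rot: [2.222, 2.221, -0.004]
force: [1.1, 0.9, -2.1]
width: 0.592
t 12.8 pos [0.4981 0.3433 0.1444] w 0.592 F [ 1.1  0.9 -2.1] j [-1.08  0.49  0.57  1.72 -0.3   1.02 -0.4 ]
x [ 0.     1.    -0.002] y [ 1.    -0.    -0.002]
go cm (tool): [-55.08   9.77  -2.67]
```

```bash
python3 -m crank '[[[0,0,-2],0,255],[[0,0,-1.5],0,255],[[-2,0.4,0],0,255],[[-4,0.7,0],0,255],[[-4,0.7,0],0,255]]'; python3 -m crank '[[[-4,0.7,0],0,255],[[-4,0.7,0],0,255],[[-4,0.7,0],0,255],[[-4,0.7,0],0,255],[[-4,0.7,0],0,255]]';python3 -m crank '[[[-4,0.7,0],0,255],[[-4,0.7,0],0,255],[[-4,0.7,0],0,255],[[-4,0.7,0],0,255],[[-4,0.7,0],0,255]]';python3 -m crank '[[[-3,0.7,0],0,255],[[-2,0.3,0],0,255],[[0,0,0],0,255]]'; python3 st.py .5956 -.2075 .04
```

```text
clock: 13.25
position: [0.5168, 0.2424, 0.179]
ee_rot: [2.22, 2.222, -0.0]
force: [0.6, -0.7, -2.0]
width: 0.592
clock: 13.75
position: [0.5515, 0.0414, 0.179]
ee_rot: [2.223, 2.22, -0.0]
force: [1.2, 0.6, -1.1]
width: 0.597
clock: 14.25
position: [0.5861, -0.1584, 0.179]
ee_rot: [-2.222, -2.22, 0.0]
force: [0.7, 0.4, -0.9]
width: 0.59
clock: 14.55
position: [0.5954, -0.2113, 0.179]
ee_rot: [2.227, 2.213, -0.004]
force: [0.6, -0.3, -1.1]
width: 0.594
t 14.6 pos [ 0.5954 -0.2113  0.179 ] w 0.594 F [ 0.6 -0.3 -1.1] j [-0.18  0.52  0.66  1.62 -0.34  1.13  0.56]
x [ 0.006  1.    -0.003] y [ 1.    -0.006 -0.   ]
go cm (tool): [ 0.42  0.03 13.9 ]
```

```bash
python3 -m crank '[[[0,0,3],0,255],[[0,0,4],0,255],[[0,0,3],0,255],[[0,0,2],0,255],[[0,0,1.2],0,255]]'; python3 -m crank '[[[0,0,0.4],0,255],[[0,0,0.1],0,255],[[0,0,0],0,255]]'; python3 st.py .5956 -.2075 .039
```

```text
clock: 15.05
position: [0.5954, -0.205, 0.045]
ee_rot: [-2.219, -2.22, 0.002]
force: [0.1, -0.3, -1.8]
width: 0.593
clock: 15.35
position: [0.5975, -0.2062, 0.0429]
ee_rot: [2.221, 2.22, 0.001]
force: [0.6, -0.2, -1.9]
width: 0.596
t 15.3 pos [ 0.5975 -0.2062  0.0429] w 0.596 F [ 0.6 -0.2 -1.9] j [-0.12  0.66  0.57  1.75 -0.45  0.87  0.65]
x [ 0.  1. -0.] y [ 1.    -0.     0.001]
go cm (tool): [-0.13 -0.19  0.39]
```

```bash
python3 -m crank '[[[0,-0.1,0.15],0,255],[[0,0,0.1],0,255],[[0,0,0.0],0,255]]';python3 -m crank '[[[0,0,0.05],0,255],[[0,0,0.0],0,255]]';python3 -m crank '[[[0,0,0.05],0,255],[[0,0,0.0],0,255]]'
```

```text
clock: 15.65
position: [0.596, -0.2059, 0.0397]
ee_rot: [2.221, 2.221, 0.001]
force: [0.3, -0.4, -1.6]
width: 0.592
clock: 15.85
position: [0.596, -0.2059, 0.0391]
ee_rot: [2.221, 2.221, 0.0]
force: [0.2, -0.1, -0.8]
width: 0.592
clock: 16.05
position: [0.596, -0.2062, 0.0389]
ee_rot: [2.221, 2.221, 0.0]
force: [-0.7, 0.5, 4.6]
width: 0.594
```

```bash
python3 -m crank '[[[0,0,0],0,0],[[0,0,0],0,0],[[0,0,0],0,0],[[0,0,-0.5],0,0],[[0,0,-1],0,0]]'; python3 -m crank '[[[0,0,-3],0,0],[[0,0,-4],0,0],[[0,0,-4],0,0],[[0,0,-1],0,0],[[2,0.2,0],0,0]]'; python3 -m crank '[[[4,0.4,0],0,0],[[4.5,0.5,0],0,0],[[4.5,0.5,0],0,0],[[4.5,0.5,0],0,0],[[4.5,0.5,0],0,0]]';  python3 -m crank '[[[4.5,0.5,0],0,0],[[4.5,0.5,0],0,0],[[3,0.3,0],0,0],[[1,0,0],0,0],[[0,0,0],0,0]]';python3 st.py .635 .165 .039;  python3 - <<'E'
from h import *
for n in("top","scene"):
    im,d=get_image(n);W=cloud(d,get_calibration(n));cv2.imwrite(f"pics/{n}2.png",im[:,:,::-1])
    for c in((.596,-.206),(.635,.165)):
        m=(d>0)&(abs(W[...,2]-.099)<.004)&(np.hypot(W[...,0]-c[0],W[...,1]-c[1])<.04)
        if m.sum(): print(n,m.sum(),W[m].mean(0),circ(W[m][:,:2]))
E
```

```text
clock: 16.55
position: [0.5954, -0.2057, 0.0533]
ee_rot: [-2.221, -2.221, 0.001]
force: [-0.1, -0.0, -0.2]
width: 0.973
clock: 17.05
position: [0.5984, -0.1898, 0.177]
ee_rot: [2.223, 2.212, 0.002]
force: [0.3, -0.1, -0.2]
width: 0.999
clock: 17.55
position: [0.6218, 0.0359, 0.1738]
ee_rot: [2.222, 2.221, 0.001]
force: [0.4, -0.3, 0.3]
width: 1.004
clock: 18.05
position: [0.6345, 0.166, 0.1732]
ee_rot: [-2.218, -2.224, 0.0]
force: [0.3, 0.7, -0.3]
width: 1.002
t 18.1 pos [0.6345 0.166  0.1732] w 1.002 F [ 0.3  0.7 -0.3] j [-0.74  0.56  0.63  1.56 -0.35  1.14 -0.02]
x [-0.003  1.     0.   ] y [ 1.     0.003 -0.   ]
go cm (tool): [-0.1   0.05 13.42]
top 183 [ 0.59412001 -0.20573673  0.09907196] (0.5944436192512512, -0.2061070203781128, 0.019012201577425003)
top 102 [0.63474569 0.15818794 0.09850244] (0.6354056596755981, 0.16225695610046387, 0.017576249316334724)
scene 159 [ 0.59525303 -0.20372937  0.09823436] (0.5948767066001892, -0.20347075164318085, 0.019265735521912575)
scene 118 [0.63506009 0.16543638 0.09807577] (0.6356487274169922, 0.16601276397705078, 0.019395116716623306)
```

View pics/scene2.png

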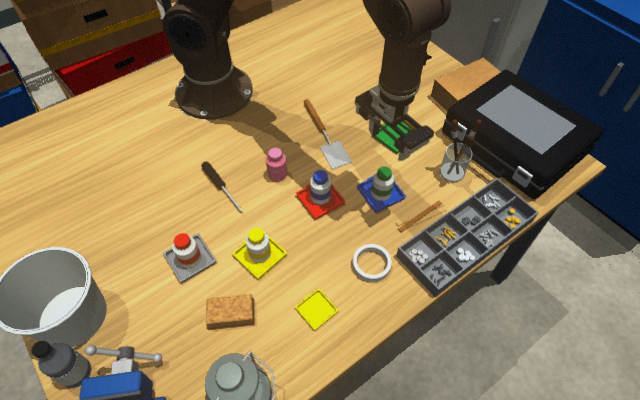

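The scene view shows the yellow bottle standing in the yellow tray (258,250), red still in grey, and the green tray (400,140) empty. The gripper is above the green bottle (383,185). I'll grasp it now.

```bash
python3 -m crank '[[[0,0,3],0,0],[[0,0,3],0,0],[[0,0,3],0,0],[[0,0,2],0,0],[[0,0,1.5],0,0]]'; python3 -m crank '[[[0,0,0.9],0,0],[[0,0,0],0,0],[[0,0,0],0,0]]'; python3 st.py .635 .165 .039
```

```text
clock: 18.65
position: [0.6346, 0.1612, 0.0473]
ee_rot: [2.225, 2.218, -0.002]
force: [0.4, 0.4, 1.4]
width: 0.998
clock: 18.95
position: [0.6356, 0.1637, 0.0403]
ee_rot: [2.222, 2.22, 0.001]
force: [-0.2, 1.0, -0.4]
width: 1.002
t 18.9 pos [0.6356 0.1637 0.0403] w 1.002 F [-0.2  1.  -0.4] j [-0.68  0.69  0.56  1.69 -0.45  0.89  0.05]
x [0.001 1.    0.   ] y [ 1.    -0.001  0.001]
go cm (tool): [ 0.13 -0.06  0.13]
```

```bash
python3 -m crank '[[[0.1,0,0.1],0,0],[[0,0,0],0,255],[[0,0,0],0,255],[[0,0,0],0,255],[[0,0,0],0,255]]' 40; python3 -m crank '[[[0,0,0],0,255],[[0,0,0],0,255],[[0,0,0],0,255]]'; python3 st.py .635 .165 .039;  python3 -m crank '[[[0,0,-0.5],0,255],[[0,0,-1],0,255],[[0,0,-2],0,255],[[0,0,-3],0,255],[[0,0,-1],0,255]]' ; python3 st.py .4995 .3385 .115
```

```text
clock: 19.45
position: [0.635, 0.1651, 0.0386]
ee_rot: [2.222, 2.221, 0.0]
force: [0.5, -0.4, 0.1]
width: 0.701
clock: 19.75
position: [0.6349, 0.1651, 0.0384]
ee_rot: [-2.221, -2.221, 0.0]
force: [-0.9, -1.0, 0.5]
width: 0.592
t 19.8 pos [0.6349 0.1651 0.0384] w 0.592 F [-0.9 -1.   0.5] j [-0.69  0.69  0.55  1.69 -0.45  0.89  0.05]
x [0. 1. 0.] y [ 1. -0. -0.]
go cm (tool): [-0.01  0.01 -0.06]
clock: 20.25
position: [0.6367, 0.165, 0.1169]
ee_rot: [2.22, 2.219, 0.006]
force: [0.5, -0.6, -1.9]
width: 0.594
t 20.2 pos [0.6367 0.165  0.1169] w 0.594 F [ 0.5 -0.6 -1.9] j [-0.72  0.61  0.61  1.62 -0.39  1.03  0.01]
x [0.    1.    0.001] y [ 1.    -0.     0.004]
go cm (tool): [ 17.34 -13.73   0.15]
```

```bash
python3 -m crank '[[[2,-1.6,0],0,255],[[3,-2.4,0],0,255],[[3.5,-2.7,0],0,255],[[3.5,-2.7,0],0,255],[[3,-2.3,0],0,255]]'; python3 -m crank '[[[2,-1.6,0],0,255],[[0.4,-0.3,0],0,255],[[0,0,0],0,255],[[0,0,0],0,255]]'; python3 st.py .4995 .3385 .039
```

```text
clock: 20.75
position: [0.516, 0.3171, 0.1132]
ee_rot: [-2.22, -2.222, 0.0]
force: [-0.2, 0.7, -2.1]
width: 0.595
clock: 21.15
position: [0.4998, 0.3378, 0.1135]
ee_rot: [2.222, 2.219, 0.0]
force: [-0.1, 0.2, -2.3]
width: 0.592
t 21.1 pos [0.4998 0.3378 0.1135] w 0.592 F [-0.1  0.2 -2.3] j [-1.1   0.53  0.62  1.77 -0.37  0.96 -0.34]
x [ 0.002  1.    -0.001] y [ 1.    -0.002  0.001]
go cm (tool): [ 0.07 -0.04  7.45]
```

```bash
python3 -m crank '[[[0,0,2],0,255],[[0,0,2.5],0,255],[[0,0,1.6],0,255],[[0,0,0.7],0,255],[[0,0,0.2],0,255]]'; python3 -m crank '[[[0,0,0.1],0,255],[[0,0,0.0],0,255],[[0,0,0],0,255]]'; python3 st.py .4995 .3385 .039
```

```text
clock: 21.65
position: [0.4996, 0.3376, 0.043]
ee_rot: [2.223, 2.219, -0.001]
force: [0.3, 0.4, -2.0]
width: 0.594
clock: 21.95
position: [0.4995, 0.3394, 0.0432]
ee_rot: [2.222, 2.221, 0.002]
force: [0.4, -0.4, -1.1]
width: 0.592
t 21.9 pos [0.4995 0.3394 0.0432] w 0.592 F [ 0.4 -0.4 -1.1] j [-1.06  0.62  0.56  1.82 -0.43  0.83 -0.28]
x [0.    1.    0.001] y [ 1.    -0.     0.001]
go cm (tool): [-0.09  0.    0.42]
```

```bash
python3 -m crank '[[[0,0,0.2],0,255],[[0,0,0.15],0,255],[[0,0,0.0],0,255]]';python3 -m crank '[[[0,0,0.05],0,255],[[0,0,0.0],0,255]]';python3 -m crank '[[[0,0,0.05],0,255],[[0,0,0.0],0,255]]'
```

```text
clock: 22.25
position: [0.4987, 0.3392, 0.0388]
ee_rot: [-2.221, -2.221, 0.0]
force: [-0.2, -0.3, -2.2]
width: 0.591
clock: 22.45
position: [0.4989, 0.3391, 0.0385]
ee_rot: [-2.222, -2.221, -0.0]
force: [-0.2, -0.2, -1.4]
width: 0.594
clock: 22.65
position: [0.499, 0.3392, 0.0384]
ee_rot: [-2.221, -2.221, -0.0]
force: [-2.7, -0.5, 3.7]
width: 0.592
```

Contact. Releasing, then to the blue bottle (.5445,.0245).

```bash
python3 -m crank '[[[0,0,0],0,0],[[0,0,0],0,0],[[0,0,0],0,0],[[0,0,-0.5],0,0],[[0,0,-1],0,0]]'; python3 -m crank '[[[0,0,-3],0,0],[[0,0,-4],0,0],[[0,0,-4],0,0],[[0,0,-1],0,0],[[-2,0.2,0],0,0]]'; python3 -m crank '[[[-4,0.6,0],0,0],[[-4.5,0.7,0],0,0],[[-4.5,0.7,0],0,0],[[-4.5,0.7,0],0,0],[[-4.5,0.7,0],0,0]]';  python3 -m crank '[[[-4,0.6,0],0,0],[[-2.5,0.3,0],0,0],[[-1,0,0],0,0],[[0,0,0],0,0],[[0,0,0],0,0]]';python3 st.py .5445 .0245 .039;  python3 - <<'E'
from h import *
for n in("top","scene"):
    im,d=get_image(n);W=cloud(d,get_calibration(n));cv2.imwrite(f"pics/{n}3.png",im[:,:,::-1])
    for c in((.5,.34),(.545,.025)):
        m=(d>0)&(abs(W[...,2]-.099)<.004)&(np.hypot(W[...,0]-c[0],W[...,1]-c[1])<.04)
        if m.sum(): print(n,m.sum(),W[m].mean(0),circ(W[m][:,:2]))
E
```

```text
clock: 23.15
position: [0.4986, 0.3388, 0.0529]
ee_rot: [-2.222, -2.221, 0.002]
force: [-0.5, 1.0, 0.3]
width: 0.973
clock: 23.65
position: [0.5014, 0.3224, 0.1752]
ee_rot: [-2.216, -2.226, -0.008]
force: [-0.7, 1.3, -0.2]
width: 1.004
clock: 24.15
position: [0.534, 0.0962, 0.1723]
ee_rot: [-2.222, -2.22, 0.002]
force: [0.6, 0.0, 0.7]
width: 1.001
clock: 24.65
position: [0.5434, 0.0254, 0.1725]
ee_rot: [-2.22, -2.222, 0.0]
force: [-0.5, 0.3, -0.6]
width: 1.003
t 24.6 pos [0.5434 0.0254 0.1725] w 1.003 F [-0.5  0.3 -0.6] j [-0.67  0.38  0.72  1.85 -0.29  1.02  0.16]
x [-0.001  1.     0.001] y [ 1.     0.001 -0.001]
go cm (tool): [-0.1   0.12 13.35]
top 187 [0.49985127 0.33928325 0.09853729] (0.4999315142631531, 0.33940619230270386, 0.018862418830394745)
scene 90 [0.49883808 0.33945241 0.0980452 ] (0.4990381896495819, 0.3400613069534302, 0.020413752645254135)
scene 119 [0.54437534 0.02520643 0.09800226] (0.5443428158760071, 0.025391273200511932, 0.020290834829211235)
```

View pics/scene3.png

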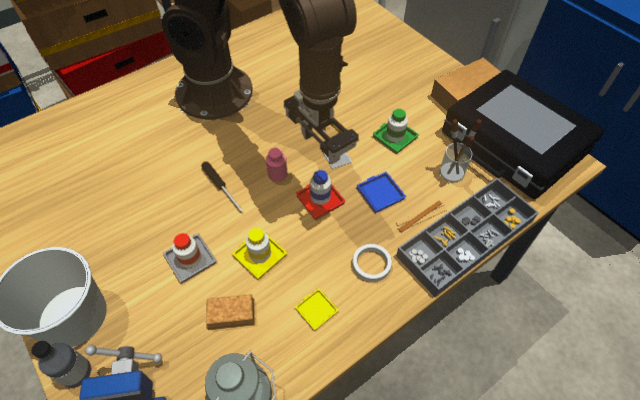

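The green bottle stands in the green tray (397,125) and the blue tray (381,191) is empty. Next I'll grasp the blue bottle (320,187).

```bash
python3 -m crank '[[[0,0.1,3],0,0],[[0,0,3],0,0],[[0,0,3],0,0],[[0,0,2],0,0],[[0,0,1.5],0,0]]'; python3 -m crank '[[[0,0,0.9],0,0],[[0,0,0],0,0],[[0,0,0],0,0]]'; python3 st.py .5445 .0247 .039
```

```text
clock: 25.25
position: [0.5441, 0.0258, 0.0462]
ee_rot: [-2.218, -2.223, 0.002]
force: [-0.3, 0.9, -0.0]
width: 1.0
clock: 25.55
position: [0.5452, 0.0246, 0.0393]
ee_rot: [2.22, 2.222, 0.001]
force: [-0.4, -0.4, 0.0]
width: 1.0
t 25.6 pos [0.5452 0.0246 0.0393] w 1.000 F [-0.4 -0.4  0. ] j [-0.57  0.55  0.6   1.97 -0.45  0.75  0.3 ]
x [-0.001  1.     0.   ] y [1.    0.001 0.   ]
go cm (tool): [ 0.01 -0.07  0.03]
```

```bash
python3 -m crank '[[[0,0,0],0,255],[[0,0,0],0,255],[[0,0,0],0,255],[[0,0,0],0,255],[[0,0,0],0,255]]' 40; python3 -m crank '[[[0,0,0],0,255],[[0,0,0],0,255],[[0,0,0],0,255]]'; python3 st.py .5445 .0247 .039;  python3 -m crank '[[[0,0,-0.5],0,255],[[0,0,-1],0,255],[[0,0,-2],0,255],[[0,0,-3],0,255],[[0,0,-1],0,255]]' ; python3 st.py .6328 .166 .115
```

```text
clock: 26.05
position: [0.5448, 0.0241, 0.0391]
ee_rot: [-2.221, -2.221, -0.0]
force: [-2.4, -0.7, 1.5]
width: 0.614
clock: 26.35
position: [0.5447, 0.0241, 0.039]
ee_rot: [-2.221, -2.221, 0.0]
force: [-0.9, 0.4, 3.1]
width: 0.592
t 26.4 pos [0.5447 0.0241 0.039 ] w 0.592 F [-0.9  0.4  3.1] j [-0.57  0.55  0.6   1.97 -0.45  0.75  0.3 ]
x [0. 1. 0.] y [ 1. -0. -0.]
go cm (tool): [ 0.06 -0.02 -0.  ]
clock: 26.85
position: [0.5465, 0.0238, 0.1168]
ee_rot: [2.22, 2.219, 0.005]
force: [1.0, 1.5, -2.8]
width: 0.591
t 26.9 pos [0.5465 0.0238 0.1168] w 0.591 F [ 1.   1.5 -2.8] j [-0.63  0.45  0.68  1.91 -0.35  0.9   0.22]
x [0. 1. 0.] y [ 1.    -0.     0.004]
go cm (tool): [14.22  8.62  0.22]
```

```bash
python3 -m crank '[[[2,1.2,0],0,255],[[3,1.9,0],0,255],[[3.5,2.2,0],0,255],[[3,1.9,0],0,255],[[2,1.2,0],0,255]]'; python3 -m crank '[[[0.7,0.4,0],0,255],[[0,0,0],0,255],[[0,0,0],0,255]]'; python3 st.py .6328 .166 .039
```

```text
clock: 27.35
position: [0.6297, 0.1626, 0.1134]
ee_rot: [-2.218, -2.224, -0.001]
force: [-0.3, -0.3, -2.0]
width: 0.59
clock: 27.65
position: [0.6323, 0.1643, 0.1138]
ee_rot: [2.223, 2.22, -0.002]
force: [-0.7, -0.1, -2.6]
width: 0.595
t 27.6 pos [0.6323 0.1643 0.1138] w 0.595 F [-0.7 -0.1 -2.6] j [-0.74  0.62  0.65  1.63 -0.42  1.03  0.03]
x [ 0.002  1.    -0.001] y [ 1.    -0.002 -0.001]
go cm (tool): [0.17 0.05 7.48]
```

```bash
python3 -m crank '[[[0.1,0,2],0,255],[[0,0,2.5],0,255],[[0,0,1.6],0,255],[[0,0,0.7],0,255],[[0,0,0.3],0,255]]'; python3 -m crank '[[[0,0,0.1],0,255],[[0,0,0.0],0,255],[[0,0,0],0,255]]'; python3 st.py .6328 .166 .039
```

```text
clock: 28.15
position: [0.6326, 0.1662, 0.0426]
ee_rot: [-2.223, -2.22, 0.001]
force: [0.6, -0.6, -1.9]
width: 0.592
clock: 28.45
position: [0.6335, 0.1671, 0.0427]
ee_rot: [2.221, 2.221, 0.002]
force: [-0.1, 0.3, -3.4]
width: 0.591
t 28.4 pos [0.6335 0.1671 0.0427] w 0.591 F [-0.1  0.3 -3.4] j [-0.71  0.7   0.59  1.69 -0.47  0.9   0.07]
x [0. 1. 0.] y [ 1.    -0.     0.001]
go cm (tool): [-0.11 -0.07  0.37]
```

```bash
python3 -m crank '[[[0,0,0.2],0,255],[[0,0,0.1],0,255],[[0,0,0.0],0,255]]';python3 -m crank '[[[0,0,0.05],0,255],[[0,0,0.0],0,255]]';python3 -m crank '[[[0,0,0.05],0,255],[[0,0,0.0],0,255]]'
```

```text
clock: 28.75
position: [0.633, 0.1672, 0.0391]
ee_rot: [2.221, 2.221, 0.0]
force: [-0.9, -1.1, -1.7]
width: 0.588
clock: 28.95
position: [0.6331, 0.1672, 0.039]
ee_rot: [-2.221, -2.221, -0.001]
force: [-2.5, -0.1, 5.1]
width: 0.592
clock: 29.15
position: [0.6331, 0.1673, 0.039]
ee_rot: [-2.221, -2.221, -0.001]
force: [-4.2, 1.1, 9.5]
width: 0.597
```

Contact. Releasing, then to the red bottle in the grey tray (.5005,-.3533).

```bash
python3 -m crank '[[[0,0,0],0,0],[[0,0,0],0,0],[[0,0,0],0,0],[[0,0,-0.5],0,0],[[0,0,-1],0,0]]'; python3 -m crank '[[[0,0,-3],0,0],[[0,0,-4],0,0],[[0,0,-4],0,0],[[0,0,-1],0,0],[[-2,-0.5,0],0,0]]'; python3 -m crank '[[[-4,-1,0],0,0],[[-4.5,-1.2,0],0,0],[[-4.5,-1.2,0],0,0],[[-4.5,-1.2,0],0,0],[[-4.5,-1.2,0],0,0]]';  python3 -m crank '[[[-4.5,-1.2,0],0,0],[[-4.5,-1.2,0],0,0],[[-4.5,-1.2,0],0,0],[[-4.5,-1.2,0],0,0],[[-4,-1,0],0,0]]';python3 st.py .5005 -.3533 .172;  python3 - <<'E'
from h import *
for n in("top","scene"):
    im,d=get_image(n);W=cloud(d,get_calibration(n));cv2.imwrite(f"pics/{n}4.png",im[:,:,::-1])
    for c in((.633,.167),(.5,-.353)):
        m=(d>0)&(abs(W[...,2]-.099)<.004)&(np.hypot(W[...,0]-c[0],W[...,1]-c[1])<.04)
        if m.sum(): print(n,m.sum(),W[m].mean(0),circ(W[m][:,:2]))
E
```

```text
clock: 29.65
position: [0.6324, 0.1669, 0.0527]
ee_rot: [-2.221, -2.221, 0.002]
force: [-0.3, -0.2, 0.6]
width: 0.97
clock: 30.15
position: [0.6294, 0.1502, 0.1753]
ee_rot: [2.216, 2.226, 0.008]
force: [0.2, 0.6, -1.1]
width: 0.999
clock: 30.65
position: [0.5679, -0.0753, 0.1722]
ee_rot: [-2.222, -2.22, 0.002]
force: [0.5, -0.0, -0.2]
width: 0.995
clock: 31.15
position: [0.5093, -0.2955, 0.1723]
ee_rot: [-2.223, -2.219, 0.001]
force: [1.3, -0.4, -0.1]
width: 0.999
t 31.1 pos [ 0.5093 -0.2955  0.1723] w 0.999 F [ 1.3 -0.4 -0.1] j [-0.07  0.46  0.73  1.74 -0.35  1.07  0.77]
x [0.002 1.    0.   ] y [ 1.    -0.002 -0.001]
go cm (tool): [-5.78 -0.87  0.03]
top 182 [0.63260798 0.16632108 0.09881539] (0.6326272487640381, 0.16664235293865204, 0.019143885001540184)
top 12 [ 0.49970732 -0.33642527  0.09820877] (0.4992882013320923, -0.3373764753341675, 0.009531251154839993)
scene 123 [0.63211968 0.16717028 0.09808701] (0.6313472986221313, 0.16760408878326416, 0.019099606201052666)
scene 154 [ 0.50083081 -0.35292702  0.09802445] (0.5009715557098389, -0.3534485101699829, 0.019560696557164192)
```

View pics/scene4.png

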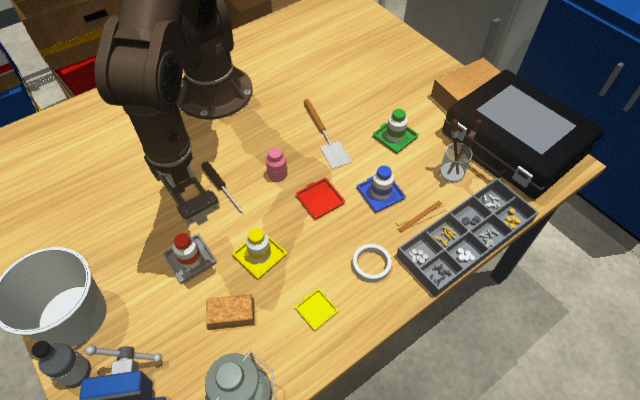

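The blue bottle stands in the blue tray (383,185), and the red tray (320,198) is empty. The red bottle is at (185,250).

```bash
python3 -m crank '[[[-3,-0.5,0],0,0],[[-2,-0.3,0],0,0],[[-0.6,0,0],0,0],[[0,0,0],0,0],[[0,0,0],0,0]]'; python3 -m crank '[[[0,0,3],0,0],[[0,0,3],0,0],[[0,0,3],0,0],[[0,0,2],0,0],[[0,0,1.2],0,0]]'; python3 -m crank '[[[0,0,0.8],0,0],[[0,0,0],0,0],[[0,0,0],0,0]]'; python3 st.py .5007 -.353 .039
```

```text
clock: 31.75
position: [0.504, -0.3475, 0.1724]
ee_rot: [-2.22, -2.221, -0.001]
force: [0.7, 0.7, 0.5]
width: 1.002
clock: 32.25
position: [0.5037, -0.3466, 0.0491]
ee_rot: [-2.217, -2.222, -0.0]
force: [-0.2, -0.2, 0.3]
width: 1.002
clock: 32.55
position: [0.5044, -0.3491, 0.0437]
ee_rot: [2.221, 2.221, 0.001]
force: [-0.4, -0.8, -0.2]
width: 1.0
t 32.5 pos [ 0.5044 -0.3491  0.0437] w 1.000 F [-0.4 -0.8 -0.2] j [ 0.11  0.64  0.63  1.8  -0.49  0.85  0.96]
x [-0.  1. -0.] y [1.    0.    0.001]
go cm (tool): [-0.39 -0.37  0.47]
```

```bash
python3 -m crank '[[[-0.35,-0.35,0.2],0,0],[[0,0,0.25],0,0],[[0,0,0],0,0]]'; python3 st.py .5007 -.353 .039; python3 -m crank '[[[0,0,0],0,255],[[0,0,0],0,255],[[0,0,0],0,255],[[0,0,0],0,255],[[0,0,0],0,255]]' 40; python3 -m crank '[[[0,0,0],0,255],[[0,0,0],0,255],[[0,0,0],0,255]]'; python3 st.py .5007 -.353 .039
```

```text
clock: 32.85
position: [0.5002, -0.3526, 0.0385]
ee_rot: [2.222, 2.221, 0.0]
force: [-0.3, 0.1, 0.2]
width: 0.999
t 32.9 pos [ 0.5002 -0.3526  0.0385] w 0.999 F [-0.3  0.1  0.2] j [ 0.12  0.65  0.62  1.81 -0.49  0.84  0.98]
x [0.001 1.    0.   ] y [ 1.    -0.001  0.   ]
go cm (tool): [-0.04  0.05 -0.05]
clock: 33.35
position: [0.5004, -0.3524, 0.0384]
ee_rot: [2.221, 2.221, 0.0]
force: [-0.0, -0.2, 0.7]
width: 0.618
clock: 33.65
position: [0.5004, -0.3524, 0.0384]
ee_rot: [2.222, 2.221, 0.0]
force: [0.1, 0.4, 0.3]
width: 0.595
t 33.6 pos [ 0.5004 -0.3524  0.0384] w 0.595 F [0.1 0.4 0.3] j [ 0.12  0.65  0.62  1.81 -0.49  0.84  0.98]
x [ 0.  1. -0.] y [ 1. -0.  0.]
go cm (tool): [-0.06  0.03 -0.06]
```

```bash
python3 -m crank '[[[0,0,-0.5],0,255],[[0,0,-1],0,255],[[0,0,-3],0,255],[[0,0,-4],0,255],[[0,0,-4],0,255]]'; python3 -m crank '[[[0,0,-1.5],0,255],[[2,0.3,0],0,255],[[3.5,0.4,0],0,255],[[4,0.5,0],0,255],[[4,0.5,0],0,255]]';  python3 -m crank '[[[4,0.5,0],0,255],[[4,0.5,0],0,255],[[4,0.5,0],0,255],[[4,0.5,0],0,255],[[4,0.5,0],0,255]]'; python3 -m crank '[[[2.5,0.4,0],0,255],[[1,0.1,0],0,255],[[0,0,0],0,255],[[0,0,0],0,255]]'; python3 st.py .548 .0188 .039
```

```text
clock: 34.15
position: [0.4998, -0.3524, 0.1653]
ee_rot: [-2.222, -2.22, 0.001]
force: [1.3, 0.4, -1.8]
width: 0.592
clock: 34.65
position: [0.5169, -0.2161, 0.1783]
ee_rot: [-2.222, -2.22, 0.0]
force: [1.4, -0.5, -0.9]
width: 0.594
clock: 35.15
position: [0.542, -0.0157, 0.1784]
ee_rot: [-2.221, -2.221, 0.0]
force: [0.4, -0.4, -1.9]
width: 0.597
clock: 35.55
position: [0.5471, 0.0159, 0.1785]
ee_rot: [2.223, 2.219, -0.001]
force: [-0.1, -0.4, -1.6]
width: 0.591
t 35.5 pos [0.5471 0.0159 0.1785] w 0.591 F [-0.1 -0.4 -1.6] j [-0.66  0.38  0.72  1.83 -0.28  1.04  0.17]
x [ 0.002  1.    -0.001] y [ 1.    -0.002 -0.   ]
go cm (tool): [ 0.3   0.1  13.95]
```

```bash
python3 -m crank '[[[0.2,0,3],0,255],[[0,0,4],0,255],[[0,0,3],0,255],[[0,0,2],0,255],[[0,0,1.2],0,255]]'; python3 -m crank '[[[0,0,0.3],0,255],[[0,0,0.0],0,255],[[0,0,0],0,255]]'; python3 st.py .548 .0188 .039
```

```text
clock: 36.05
position: [0.5464, 0.0172, 0.045]
ee_rot: [-2.225, -2.218, 0.003]
force: [-0.4, 0.2, -0.7]
width: 0.593
clock: 36.35
position: [0.5483, 0.0192, 0.0445]
ee_rot: [2.221, 2.22, 0.002]
force: [0.1, 0.1, -1.0]
width: 0.592
t 36.4 pos [0.5483 0.0192 0.0445] w 0.592 F [ 0.1  0.1 -1. ] j [-0.56  0.55  0.6   1.96 -0.44  0.76  0.3 ]
x [0.001 1.    0.   ] y [ 1.    -0.001  0.002]
go cm (tool): [-0.04 -0.03  0.55]
```

```bash
python3 -m crank '[[[0,0,0.25],0,255],[[0,0,0.2],0,255],[[0,0,0.0],0,255]]';python3 -m crank '[[[0,0,0.05],0,255],[[0,0,0.0],0,255]]';python3 -m crank '[[[0,0,0.05],0,255],[[0,0,0.0],0,255]]'
```

```text
clock: 36.65
position: [0.5474, 0.0198, 0.039]
ee_rot: [-2.221, -2.222, -0.0]
force: [0.6, 0.7, -1.5]
width: 0.59
clock: 36.85
position: [0.5474, 0.0197, 0.0385]
ee_rot: [2.221, 2.222, 0.0]
force: [0.1, -0.5, -1.6]
width: 0.592
clock: 37.05
position: [0.5476, 0.0196, 0.0383]
ee_rot: [-2.222, -2.221, -0.001]
force: [-2.0, 0.9, 3.6]
width: 0.59
```

```bash
python3 -m crank '[[[0,0,0],0,0],[[0,0,0],0,0],[[0,0,0],0,0],[[0,0,-0.5],0,0],[[0,0,-1],0,0]]'; python3 -m crank '[[[0,0,-3],0,0],[[0,0,-4],0,0],[[0,0,-4],0,0],[[0,0,-4],0,0],[[0,0,-3],0,0]]'; python3 -m crank '[[[-3,-2,0],0,0],[[-4,-2,0],0,0],[[-4,-2,0],0,0],[[-3,-1,0],0,0],[[0,0,0],0,0]]'; python3 -m crank '[[[0,0,0],0,0],[[0,0,0],0,0],[[0,0,0],0,0]]'; python3 - <<'E'
from h import *
T=dict(red=(.548,.0188),blue=(.6328,.166),green=(.4995,.3385),yellow=(.5956,-.2075),grey=(.499,-.353))
for n in("top","scene"):
    im,d=get_image(n);W=cloud(d,get_calibration(n));cv2.imwrite(f"pics/{n}5.png",im[:,:,::-1])
    for k,c in T.items():
        near=(d>0)&(np.hypot(W[...,0]-c[0],W[...,1]-c[1])<.04)
        m=near&(abs(W[...,2]-.099)<.004)
        if m.sum(): print(n,k,m.sum(),"cap",im[m].mean(0).round(),"off mm",((np.array(circ(W[m][:,:2])[:2])-c)*1000).round(1),"z",np.median(W[m][:,2]).round(4),W[m][:,2].std().round(4))
        else: print(n,k,"no cap; z max",np.percentile(W[near][:,2],99).round(3))
E
python3 st.py
```

```text
clock: 37.55
position: [0.5469, 0.0195, 0.0529]
ee_rot: [-2.221, -2.221, 0.002]
force: [0.8, 0.4, -0.6]
width: 0.97
clock: 38.05
position: [0.5479, 0.0191, 0.2364]
ee_rot: [2.221, 2.219, 0.004]
force: [1.3, -0.0, -0.3]
width: 0.996
clock: 38.55
position: [0.4754, -0.1254, 0.2342]
ee_rot: [2.229, 2.212, 0.001]
force: [-0.3, -0.3, -0.2]
width: 1.001
clock: 38.85
position: [0.4779, -0.1191, 0.2329]
ee_rot: [-2.219, -2.224, 0.0]
force: [-0.1, 0.1, -0.0]
width: 0.998
top red 186 cap [204.  60.  57.] off mm [ 0.3 -1.3] z 0.0986 0.0017
top blue 180 cap [ 50.  96. 199.] off mm [-0.1  0. ] z 0.0992 0.0016
top green 187 cap [ 62. 158.  86.] off mm [-0.5  1. ] z 0.0986 0.0018
top yellow 124 cap [205. 202.  63.] off mm [-1.   1.3] z 0.099 0.0014
top grey no cap; z max 0.008
scene red 126 cap [220.  56.  34.] off mm [-0.9  0.6] z 0.0979 0.0017
scene blue 125 cap [ 72.  98. 188.] off mm [-1.2  1.9] z 0.0981 0.0017
scene green 93 cap [ 70. 151.  64.] off mm [-1.1  1.4] z 0.0977 0.0015
scene yellow 152 cap [220. 222.   3.] off mm [-0.6  3.7] z 0.0983 0.0016
scene grey no cap; z max 0.006
t 39.0 pos [ 0.4777 -0.1195  0.2328] w 1.003 F [0.2 0.6 0.7] j [-0.53  0.22  0.82  1.88 -0.18  1.12  0.35]
x [-0.002  1.    -0.   ] y [ 1.     0.002 -0.   ]
```

View pics/scene5.png

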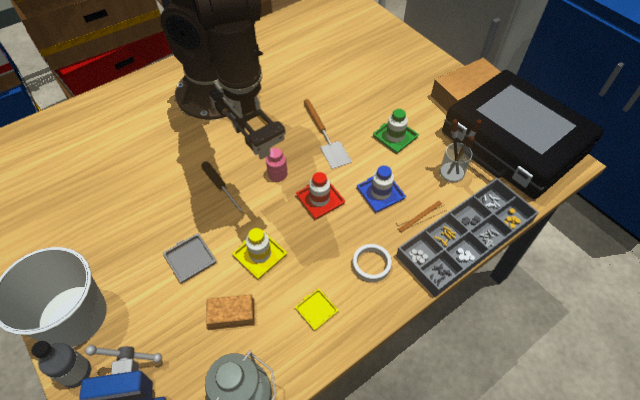

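View pics/top5.png

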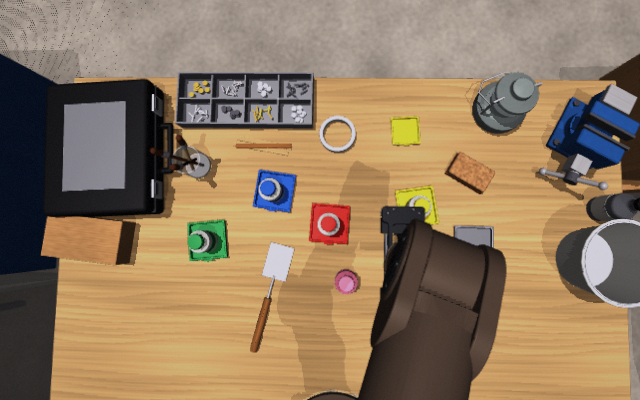

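Both views show every bottle upright and centred in the tray of its own colour, for example red at (320,190) and yellow at (258,247) in the scene view. The grey tray (190,257) is empty and the gripper is clear.

```bash
python3 -c "
from cell import workorder
print(workorder.sign_off())"
```

```text
the job is handed in; nothing more can be done
None
```

All four bottles now stand in the trays of their own colours, the grey tray is empty, and the job is handed in at about 39 s on the robot's clock. I moved red to the grey tray first, then yellow, green and blue to their own trays, and finally red from grey to the red tray. Each bottle was gripped at 40 N, lowered until the wrist force showed it touching the tray floor, and then released.

- **Position:** The last check with both cameras found each cap within 4 mm of its tray's centre; the bottles have about 17 mm of room each way.
- **Standing flat:** Every cap top is at 98–99 mm, as expected for a bottle flat on a tray floor.
- **Forces:** The highest contact force reported was about 10 N, while setting down the blue bottle.
- **Disagreements:** The two cameras differed by up to about 2.5 mm on the yellow bottle's position, which was partly hidden by the arm from above. No check failed.

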